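# Free the stuck specimen arbor from the polisher's taper and hang it up

### The job

The specimen arbor is stuck in the tapered spindle of the small cream-coloured polisher. Lift the red keeper lever out of its notch, swing it away until it drops fully into the other notch, then turn the arbor by its crossbar to break the taper free, pull it straight out and hang it upright by its crossbar across the two rails of the aluminium rest. Leave everything else on the bench where it stands.

Things in the scene. Friction and masses are not known exactly. Their poses are not given: they have to be found in the camera images.
- polisher: Fixed cream housing, blue front strip, deck 45 mm above the bench, spanning x -95..75, y -105..105 mm in its frame. Origin: on the bench; z up. Steel spindle nose (60 mm diameter, top at 90 mm) at (0, 50) mm; keeper's post at (0, -30) mm. Under the lever's handle arm, 45 mm from the post, a dark steel quadrant with two notches (top at 95 mm).
- pivot (a point): Point on the vertical axis of the keeper's post, 90 mm above the bench; axes as the polisher's. The post stands up to 35 mm above this point.
- keeper_swing (a joint): Swing of the red keeper lever about its vertical post, rad, counter-clockwise from above positive. 0: in the first notch, its flat finger over the arbor's brass collar, so the arbor cannot rise. 0.9: in the other notch, clear of the arbor. Stops at -0.05 and 1.0; play in a notch about 0.04 rad either way. Little friction.
- keeper_lift (a joint): Height of the lever on its post, m: 0 fully down in a notch, must rise by at least 0.010 to leave a notch, upper stop at 0.017. It falls by its own weight (0.25 kg) when let go over a notch and rests at 0.010 on the quadrant between notches.
- lever_knob (a point): Middle of the lever's upright black handle knob: cylinder of 22 mm diameter, reaching 15 mm above and 25 mm below this point, where the red arm (8 mm thick) begins; 70 mm from the post's axis. At swing 0 it lies 70 mm from the post in the polisher's -x direction.
- arbor: Loose steel arbor, 0.25 to 0.42 kg. Origin: on its axis at the underside of its brass collar (40 mm diameter, 6 mm thick); z up its axis, x along its crossbar. Below: taper 40 mm long, 29 to 24 mm diameter. Above the collar: neck 16 mm diameter, then crossbar and blue knob. Seated, the origin is at the spindle mouth, the crossbar along the polisher's x axis.
- arbor_knob (a point): Grip point on the arbor's axis, 65 mm above its origin: middle of its round blue knob, 25 mm diameter, 30 mm tall.
- arbor_bar (a point): Centre of the arbor's square crossbar (110 mm long, 10 x 10 mm), 38 mm above the arbor's origin. Pulling alone does not move the jammed arbor. Turning it about 35 degrees or more either way (0.3 to 0.7 N m: 7 to 15 N sideways at a bar end) breaks it free for good; it then lifts straight out with hardly any force.
- spindle_mouth (a point): Centre of the tapered bore's mouth on top of the spindle nose, 90 mm above the bench; the bore is vertical.
- rest: Fixed open rest, black base 100 x 110 mm. Two aluminium rails along its x axis, 72 mm long, 8 mm thick, at y = -32 and +32 mm (56 mm clear), tops 100 mm above the bench; at x = -36 and +36 mm upturned stops 115 mm high, 64 mm clear between them. Origin: on the bench at its centre, z up. Hung, the crossbar lies along its y axis on both rails, the taper between them.
- rest_mid (a point): Centre of the rest between the rails, level with the rail tops, 100 mm above the bench.
- reagent: Bystander: amber bottle with blue cap, 60 mm diameter, 150 mm tall. Origin: centre of its underside.
- jar: Bystander: clear jar with white cap, 56 mm diameter, 75 mm tall. Origin: centre of its underside.
- objective: Bystander: microscope objective standing nose up, 34 mm diameter, 50 mm tall. Origin: centre of its underside.
- slide_box: Bystander: blue slide box, 87 (x) x 102 (y) x 34 mm tall. Origin: centre of its underside.
- petri: Bystander: closed clear dish, 88 mm diameter, 15 mm tall. Origin: centre of its underside.
- beaker: Bystander: white plastic cup, 68 mm diameter, 85 mm tall, open. Origin: centre of its underside.
- screwdriver: Bystander: screwdriver, 160 mm long, lying on the bench. Origin: on its underside, near the middle.
There are look-alikes about, which are no part of the job. There is more than one size of the arbor; the job needs the smaller. Leave any yellow look-alike of the rest alone.

How it is judged:
On the way, in this order (a step that is already met when the one before it is completed fails the run):
1. the keeper lever is down in the far notch, with the arbor still in the spindle (value of joint keeper_swing above 0.8 rad and value of joint keeper_lift below 0.005 m and distance between arbor and spindle_mouth below 0.012 m), for 0.2 s.
2. the arbor is turned out of its jammed position, still in the spindle (angle between the x axis of arbor and the x axis of polisher, either way round above 0.3 rad and distance between arbor and spindle_mouth below 0.012 m), for 0.1 s.
3. the arbor is out of the spindle (z of arbor in the frame of spindle_mouth above 0.042 m), for 0.1 s.
At the end, for the whole second after the job is handed in: The arbor hangs at rest by its crossbar across both rails (bar 1 to 10 mm above the rail tops, within 36 mm of the middle and 0.35 rad of square, axis within 0.2 rad of vertical); the keeper is down in the far notch (swing over 0.8 rad, lift under 5 mm) (z of arbor_bar in the frame of rest_mid between 0.001 and 0.01 m and horizontal distance between arbor_bar and rest_mid below 0.036 m and angle between the x axis of arbor and the y axis of rest, either way round below 0.35 rad and angle between arbor's own z axis and vertical below 0.2 rad and contact force between arbor and rest above 1 N and linear speed of arbor below 0.04 m/s and value of joint keeper_swing above 0.8 rad and value of joint keeper_lift below 0.005 m); the robot touches nothing.
It fails at once if a bystander is pushed more than 30 mm or knocked over (distance of any of reagent, jar, objective, slide_box, petri, beaker, screwdriver from where it was at the start of the episode above 0.03 m or angle between any of reagent, jar, objective, slide_box, petri, beaker's own z axis and vertical above 0.4 rad).
It also fails if it takes over 64 s, if anything falls off the work surface, if the arm or the gripper's body presses on something with over 40 N, if the wrist force passes 120 N, or if a joint passes its speed limit or range.

### The arm

A 6-joint arm with a two-finger parallel gripper is mounted at the origin on the work surface. World frame = base frame: x ahead of the robot, y to its left, z up, the work surface at z = 0. Lengths are in m, angles in rad, forces in N, time in s.
With the tool pointing down it reaches from about 0.25 to 0.775 m from the base axis. Payload 4 kg.
Tool frame: the origin (TCP) lies at the very end of the fingers, on their centre line; the grasp point (between the pads) lies 19 mm behind it; z points along the fingers, y is the line along which they close (so a half turn about z gives the same grasp; the last joint's range is limited). The gripper opens to 94 mm and grips with 3 to 60 N. Pads are 16 mm wide; open, the fingers measure 119 mm over their backs; the gripper's body (75 mm by 177 mm) begins 78 mm behind the grasp point.
Start: joints at [1.09, 0.087, 1.371, -0, 1.684, -0.103], TCP at [0.203, 0.511, 0.174] pointing down, gripper open.
Joint ranges: [-3.1, 3.1], [-0.76, 2.03], [0.27, 2.55], [-1.08, 4.22], [0.17, 2.65], [-2.57, 2.57]. Speed limits (rad/s): [2.79, 2.79, 3.14, 3.14, 3.14, 3.14].

### API

Orientations are given as [roll, pitch, yaw] about the fixed x, y, z axes, in that order (R = Rz(yaw) Ry(pitch) Rx(roll)).
In Python, from bench import robot gives the robot as it stands. The module is installed in compiled form; this text tells all that it offers.
- The arm moves only by the tool move_arm, never from a script. Its argument "deltas" is one flat list of numbers, 7 for each row, row after row: the turn, a rotation vector about the tool's x, y, z in rad, then the shift along the tool's x, y, z in cm, then the closure, from -1 (fully open) to 1 (shut). A call has 1 to 8 rows; each row is the pose to reach, as a shift and turn from the pose commanded when the call began, along the tool's axes at that moment; what a row does not reach only later rows make up. A row lasts 1/10 s, in which the tool goes at most 50 mm and 8.59 degrees, less where a joint would pass 70% of its speed; a pose out of reach is approached as far as the arm can. A call with a gripper value outside its range is refused whole. The fingers move at their own pace and stop on an object; the grip force is fixed at half the most. Time passes only in rows, so rows that repeat a pose let the fingers close. It gives the time, the measured TCP pose, the force, the opening and the grip force at its end, in the units of the state.
- robot.get_obs(): the state, without advancing time (a new reading comes with each control period).
- robot.snapshot(name): name is "scene" or "top" or "wrist"; returns a dict with "image" (384x512x3 uint8, red, green, blue), "depth" (384x512 float32, m along the optical axis (not along the pixel's ray), 0 where there is no reading), "fov_y" (degrees; the focal length in pixels is half the picture's height over the tangent of half this angle, whatever the lens; pixels are square), "cx", "cy" (the principal point, pixels), "origin" and "orientation" of the camera in the world; the wrist camera has in their place "T_tool_cam" (4x4, takes a point from camera to tool coordinates, whose origin is the TCP and whose axes are the flange's). Camera axes: x right, y up, looking along -z (the intrinsics and any distortion apply to the point x, -y, -z); pixel columns grow to the right and rows downward; lengths in m; the calibration is good to about 2 mm. A picture is of the moment at which its call begins: read the wrist's pose just before it.
- robot.close_job(): hands the job in; it is judged then, once.
The state is a dict: "time": time; "joint_positions": joint angles; "qvel": joint speeds; "joint_torque": joint torques, N m; "tool_pos": TCP position; "ee_rot": TCP orientation; "wrist_force": force on the tool from outside, world axes, zero at the start; "wrist_torque": the same for the moment, N m; "width": finger opening in m; "finger_force": force on a finger pad.
Only numpy, scipy, OpenCV 4.12 (cv2) and the standard library are available. Lean on these libraries where they do the work, as an engineer would, in place of code of your own. Each camera call takes 0.05 s, during which the arm holds its last target. There are 200 camera calls.

## Working session

There is one attempt and no reset: what is moved stays moved. The work goes in short steps, Python scripts to look and compute and a tool call to move; the robot and the scene stay as the last step left them, time stands still between calls to the robot, and variables do not carry over. Pictures are saved under pics/ and viewed, at most 10 in all, crops included, and the job is handed in when it is done.

Besides the shell and the picture viewer there is one more tool, called after "Call:" as name(argument=value, ...) on one line, values as JSON. move_arm: Moves the arm, as the interface text tells. Its arguments: {"type":"object","properties":{"deltas":{"type":"array","items":{"type":"number"}}},"required":["deltas"]}

```bash
mkdir -p pics; cat > h.py <<'E'
import numpy as np, cv2, pickle
from scipy.spatial.transform import Rotation as R
from bench import robot
def snap(n):
    o=robot.get_obs(); s=robot.snapshot(n); s['obs']=o
    if n=='wrist':
        T=np.eye(4);T[:3,:3]=R.from_euler('xyz',o['ee_rot']).as_matrix();T[:3,3]=o['tool_pos']
        s['M']=T@np.array(s['T_tool_cam'])
    else:
        M=np.eye(4);q=np.array(s['orientation'])
        M[:3,:3]=q if q.shape==(3,3) else (R.from_quat(q) if q.size==4 else R.from_euler('xyz',q)).as_matrix()
        M[:3,3]=s['origin'];s['M']=M
    s['f']=192/np.tan(np.radians(s['fov_y'])/2)
    return s
def ray(s,u,v):
    d=np.stack([(np.asarray(u,float)-s['cx'])/s['f'],-(np.asarray(v,float)-s['cy'])/s['f'],-np.ones(np.shape(u))],-1)
    return d@s['M'][:3,:3].T
def plane(s,u,v,z):
    d=ray(s,u,v);o=s['M'][:3,3]; return o+d*((z-o[2])/d[...,2])[...,None]
def cloud(s):
    v,u=np.mgrid[:384,:512]; P=s['M'][:3,3]+ray(s,u,v)*s['depth'][...,None]; P[s['depth']==0]=np.nan; return P
def save(s,n,crop=None,k=1):
    im=s['image'][...,::-1]
    if crop: im=im[crop[1]:crop[3],crop[0]:crop[2]]
    cv2.imwrite('pics/'+n,cv2.resize(im,None,fx=k,fy=k,interpolation=cv2.INTER_CUBIC))
E
python3 - <<'E'
from h import *
a=snap('top');b=snap('scene')
for s in(a,b): print({k:(v if np.size(v)<20 else np.shape(v)) for k,v in s.items() if k not in('obs',)})
print(a['obs'])
pickle.dump((a,b),open('s0.pkl','wb'))
cv2.imwrite('pics/a.png',cv2.resize(a['image'][...,::-1],(800,600)))
cv2.imwrite('pics/b.png',cv2.resize(b['image'][...,::-1],(800,600)))
E
```

```text
{'image': (384, 512, 3), 'depth': (384, 512), 'fov_y': 46.5317647067849, 'cx': 247.36111111204576, 'cy': 187.603109136724, 'origin': array([ 0.30859651, -0.01740906,  1.35572566]), 'orientation': array([ 0.1596012 ,  0.00857623, -1.5537678 ]), 'M': array([[ 0.01702708,  0.98717081, -0.15875727,  0.30859651],
       [-0.99981825,  0.01544853, -0.01117202, -0.01740906],
       [-0.00857613,  0.15891864,  0.98725443,  1.35572566],
       [ 0.        ,  0.        ,  0.        ,  1.        ]]), 'f': np.float64(446.5507671770178)}
{'image': (384, 512, 3), 'depth': (384, 512), 'fov_y': 46.944280710949045, 'cx': 259.8204086654418, 'cy': 191.07357425131255, 'origin': array([1.38315467, 0.20935528, 1.10944604]), 'orientation': array([0.72660046, 0.00669485, 1.81789392]), 'M': array([[-0.24458526, -0.72582263,  0.64293045,  1.38315467],
       [ 0.96960468, -0.17850372,  0.16734154,  0.20935528],
       [-0.0066948 ,  0.66431765,  0.74742039,  1.10944604],
       [ 0.        ,  0.        ,  0.        ,  1.        ]]), 'f': np.float64(442.15758421574367)}
{'time': 0.0, 'joint_positions': array([ 1.08990646e+00,  8.79432742e-02,  1.37224172e+00, -6.53524377e-06,
        1.68359427e+00, -1.03080910e-01]), 'qvel': array([ 0.00151903, -0.00068628,  0.00052712,  0.00123528,  0.00169376,
        0.0014638 ]), 'joint_torque': array([-5.05142270e-04, -3.40175772e+01, -3.02430296e+01,  7.16672279e-02,
        3.29330668e-02, -1.76383292e-04]), 'tool_pos': array([0.20259746, 0.51066429, 0.17291702]), 'ee_rot': array([-3.13941698e+00, -2.18538159e-04,  2.76378273e+00]), 'wrist_force': array([-0.37624547,  0.10006959, -0.5067114 ]), 'wrist_torque': array([ 0.00231053, -0.01094041,  0.00164854]), 'finger_force': 0.0, 'width': 0.09377216037417409}
```

View pics/a.png

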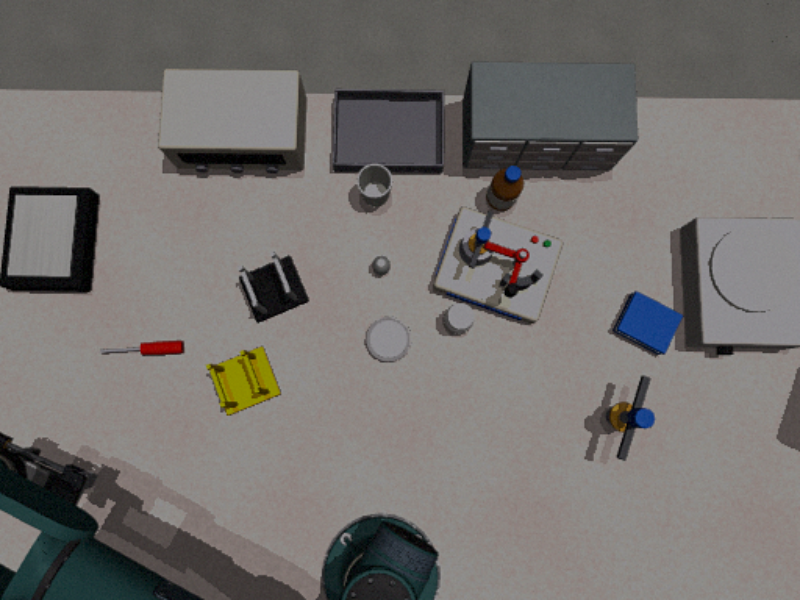

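View pics/b.png

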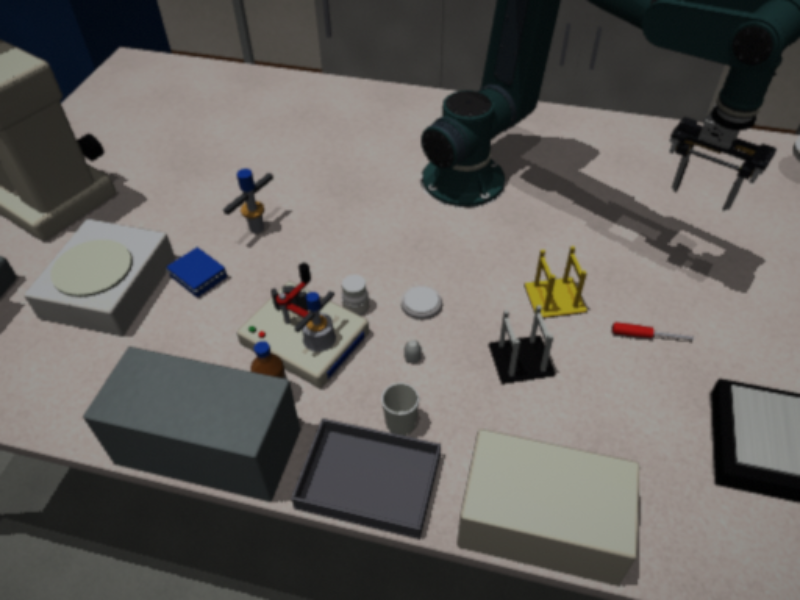

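Top view (800x600 view pixels). Possible confusions:
- **Arbor:** the small one sits in the cream polisher, with its blue knob at (483,235). A larger one stands free at (630,417), which I leave alone.
- **Rest:** black base with aluminium rails at (273,287). The yellow look-alike is at (245,380).
- **Housing:** the small cream polisher is at (498,265). The cream boxes at (232,118) and (750,280) are something else.
- **Lever:** red post at (521,255), black knob at (512,288).

Next I measure these and take a close crop.

```bash
python3 - <<'E'
from h import *
a,b=pickle.load(open('s0.pkl','rb'))
hsv=cv2.cvtColor(a['image'],cv2.COLOR_RGB2HSV);P=cloud(a);Z=P[...,2]
H,S,V=[hsv[...,i].astype(int) for i in range(3)]
def win(x0,y0,x1,y1):
    m=np.zeros((384,512),bool);m[int(y0/1.5625):int(y1/1.5625),int(x0/1.5625):int(x1/1.5625)]=1;return m
W=win(425,195,575,330)
def rep(n,m):
    v,u=np.nonzero(m);print(n,len(u),'px',u.mean().round(1),v.mean().round(1),'med',np.nanmedian(P[m],0).round(4),'z',np.nanpercentile(Z[m],[5,50,95]).round(3));return u,v
blue=W&(H>105)&(H<125)&(S>150)&win(465,220,500,250); u,v=rep('blueknob',blue)
m=blue&(Z>.155);u,v=rep('bluetop',m);print(plane(a,u.mean(),v.mean(),.17))
red=W&((H<8)|(H>172))&(S>150)&win(440,220,540,300);rep('red',red)
m=red&(Z>.112);u,v=rep('posttop',m);print(plane(a,u.mean(),v.mean(),.125))
dk=W&(V<45)&(Z>.11);u,v=rep('blackknob',dk)
deck=W&(abs(Z-.045)<.008)&(V>90)
v,u=np.nonzero(deck);q=plane(a,u,v,.045)[:,:2]
r=cv2.minAreaRect((q*1000).astype(np.float32));print('deck',r)
# rest
W=win(225,240,320,330)
m=W&(Z>.09)&(Z<.107);u,v=rep('rail',m);n,l,st,c=cv2.connectedComponentsWithStats((W&(Z>.085)).astype(np.uint8))
for i in range(1,n):
    if st[i,4]>8:
        v,u=np.nonzero(l==i);q=plane(a,u,v,.1)[:,:2]*1000;print('railcomp',st[i],cv2.minAreaRect(q.astype(np.float32)),np.nanmedian(P[l==i],0))
m=W&(V<50)&(Z<.03);v,u=np.nonzero(m);
q=plane(a,u,v,.01)[:,:2]*1000;print('base',cv2.minAreaRect(q.astype(np.float32)))
save(a,'c.png',(265,110,375,220),5)
E
```

```text
blueknob 72 px 308.7 150.1 med [ 0.6059 -0.1699  0.1698] z [0.151 0.17  0.174]
bluetop 66 px 308.9 149.7 med [ 0.6061 -0.1699  0.1704] z [0.162 0.17  0.174]
[ 0.6065701  -0.16970126  0.17      ]
red 216 px 326.7 164.3 med [ 0.5869 -0.2325  0.1066] z [0.055 0.107 0.122]
posttop 46 px 332.2 165.2 med [ 0.5786 -0.2435  0.1198] z [0.116 0.12  0.144]
[ 0.57412086 -0.24079892  0.125     ]
blackknob 96 px 319.8 174.8 med [ 0.5197 -0.2172  0.1433] z [0.122 0.143 0.158]
deck ((558.39453125, -206.33604431152344), (209.97506713867188, 218.74600219726562), 71.52384185791016)
rail 148 px 169.2 179.1 med [0.5326 0.2314 0.1003] z [0.094 0.1   0.105]
railcomp [173 161  14  28  95] ((545.3733520507812, 191.33970642089844), (86.75045013427734, 9.893718719482422), 24.45988655090332) [0.54590726 0.19086214 0.10073425]
railcomp [152 170  15  27 102] ((519.8885498046875, 250.0817108154297), (85.9957504272461, 11.173210144042969), 23.682764053344727) [0.51960026 0.24929388 0.10180958]
base ((530.782470703125, 220.89303588867188), (99.01972961425781, 108.84326171875), 24.485549926757812)
```

View pics/c.png

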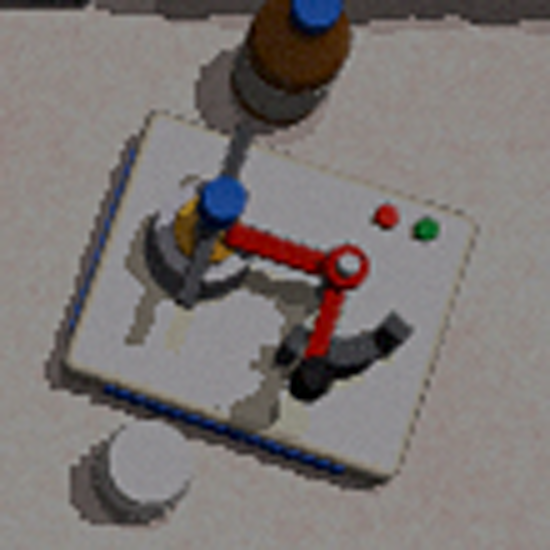

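```bash
cat >> h.py <<'E'
def deltas(p,yaw,o=None):
    o=o or robot.get_obs();Rt=R.from_euler('xyz',o['ee_rot'])
    dp=Rt.inv().apply(np.array(p)-o['tool_pos'])*100
    rv=(Rt.inv()*R.from_euler('xyz',[np.pi,0,yaw])).as_rotvec()
    return rv.round(3),dp.round(2)
E
python3 - <<'E'
from h import *
o=robot.get_obs()
for t in ([.42,.32,.33],2.76-1.05),([.53,-.2,.33],-.4): print(deltas(*t))
print(robot.snapshot('wrist')['T_tool_cam'])
E
```

```text
(array([-2.000e-03,  1.000e-03,  1.054e+00]), array([-27.24,  -9.74, -15.68]))
(array([ 0.000e+00, -3.000e-03, -3.119e+00]), array([-56.64, -54.02, -15.6 ]))
[[ 4.04070640e-04  9.57287731e-01  2.89136709e-01  8.41282731e-02]
 [ 9.99999529e-01 -1.31618923e-04 -9.61736303e-04 -1.42625008e-05]
 [-8.82602502e-04  2.89136961e-01 -9.57287333e-01 -2.10457683e-01]
 [ 0.00000000e+00  0.00000000e+00  0.00000000e+00  1.00000000e+00]]
```

Call:
move_arm(deltas=[0,0,0.15,-2,-0.7,-5,-1,0,0,0.3,-5,-2,-10,-1,0,0,0.45,-9,-4,-15.6,-1,0,0,0.6,-14,-6,-15.6,-1,0,0,0.75,-19,-8,-15.6,-1,0,0,0.9,-23,-9,-15.6,-1,0,0,1.05,-27.2,-9.7,-15.6,-1,0,0,1.05,-27.2,-9.7,-15.6,-1])

```text
time: 0.95
tool_pos: [0.4229, 0.3178, 0.3292]
ee_rot: [-3.141, 0.001, 1.707]
wrist_force: [-0.5, 0.8, 0.7]
width: 0.0941
finger_force: 0.0
```

```bash
python3 - <<'E'
from h import *
o=robot.get_obs();print(o['tool_pos'],o['ee_rot'],o['time'])
print(deltas([.53,-.2,.33],-.4),deltas([.53,0,.33],.6))
E
```

```text
[0.4228689  0.31783731 0.32922352] [-3.14116794e+00  1.46489823e-03  1.70696855e+00] 0.95
(array([1.000e-03, 1.000e-03, 2.107e+00]), array([-52.76,   3.58,  -0.  ])) (array([0.   , 0.002, 1.107]), array([-3.294e+01,  6.300e+00, -3.000e-02]))
```

Call:
move_arm(deltas=[0,0,0.14,-4,1,0,-0.3,0,0,0.28,-8.5,2,0,-0.3,0,0,0.42,-13,3,0,-0.3,0,0,0.56,-17.5,4,0,-0.3,0,0,0.7,-22,5,0,-0.3,0,0,0.84,-26,6,0,-0.3,0,0,0.98,-30,6.3,0,-0.3,0,0,1.1,-33,6.3,0,-0.3])

```text
time: 1.75
tool_pos: [0.5295, 0.0015, 0.3292]
ee_rot: [-3.14, 0.001, 0.609]
wrist_force: [0.8, 0.5, 0.0]
width: 0.0611
finger_force: 0.0
```

```bash
python3 - <<'E'
from h import *
o=robot.get_obs();print(o['tool_pos'],o['ee_rot'],o['joint_positions'])
print(deltas([.53,-.2,.33],-.4))
E
```

```text
[0.5295429  0.00146169 0.32915425] [-3.14040272e+00  1.17275825e-03  6.09295257e-01] [-1.04424132e-01  6.55909126e-02  1.08781091e+00  1.44244972e-04
  1.98985635e+00  8.57136220e-01]
(array([-0.   ,  0.002,  1.009]), array([-11.49,  16.55,  -0.09]))
```

Call:
move_arm(deltas=[0,0,0.14,-2,3,0,-0.3,0,0,0.28,-4,6,0,-0.3,0,0,0.42,-6,9,0,-0.3,0,0,0.56,-8,12,0,-0.3,0,0,0.7,-10,14.5,0,-0.3,0,0,0.85,-11.5,16.5,0,-0.3,0,0,1.0,-11.5,16.5,0,-0.3,0,0,1.0,-11.5,16.5,0,-0.3])

```text
time: 2.55
tool_pos: [0.5303, -0.1982, 0.3293]
ee_rot: [-3.141, 0.002, -0.385]
wrist_force: [-0.7, 0.6, -0.7]
width: 0.0606
finger_force: 0.0
```

```bash
python3 - <<'E'
from h import *
s=snap('wrist');pickle.dump(s,open('w.pkl','wb'));save(s,'w.png',k=1.5)
print(s['obs']['tool_pos'],s['obs']['ee_rot'],s['M'][:3,3])
E
```

```text
[ 0.53027658 -0.19821821  0.32928018] [-3.14093221e+00  1.63762107e-03 -3.85458080e-01] [ 0.60949738 -0.23052393  0.5395988 ]
```

View pics/w.png

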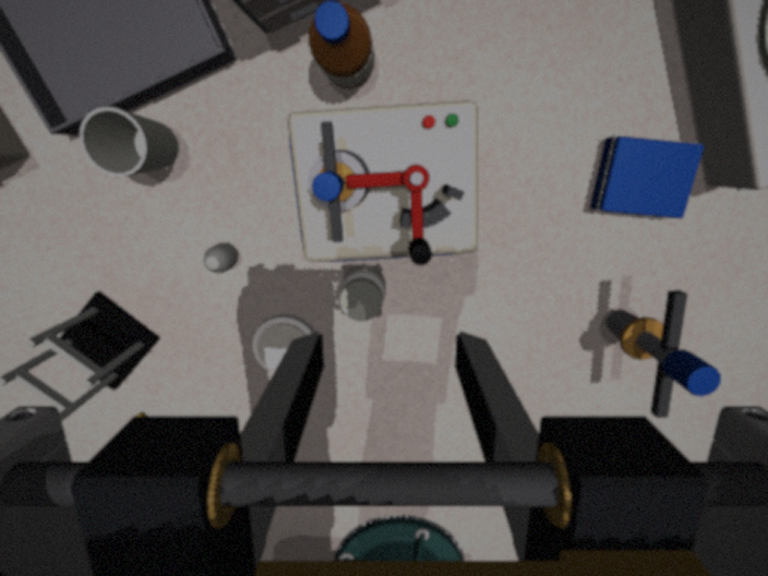

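The wrist view shows the arbor's blue knob at (327,187), the post at (416,178) and the lever's black knob at (420,251). The jar stands at (362,295) and the bottle at (340,45). I'll measure these.

```bash
python3 - <<'E'
from h import *
s=pickle.load(open('w.pkl','rb'))
print({k:v for k,v in s.items() if k not in('image','depth','M','obs','T_tool_cam')})
hsv=cv2.cvtColor(s['image'],cv2.COLOR_RGB2HSV);P=cloud(s);Z=P[...,2]
H,S,V=[hsv[...,i].astype(int) for i in range(3)]
def win(x0,y0,x1,y1):
    m=np.zeros((384,512),bool);m[int(y0/1.5):int(y1/1.5),int(x0/1.5):int(x1/1.5)]=1;return m
def rep(n,m,z):
    v,u=np.nonzero(m);(c,r)=cv2.minEnclosingCircle(np.stack([u,v],1).astype(np.float32))
    print(n,len(u),np.array(c).round(1),round(r,1),'cloud',np.nanmedian(P[m],0).round(4),'plane',plane(s,*c,z).round(4),'z',np.nanpercentile(Z[m],[5,50,95]).round(3))
rep('blue',win(305,165,350,210)&(H>105)&(H<125)&(S>150)&(Z>.16),.17)
rd=((H<8)|(H>172))&(S>150)
rep('post',win(398,160,435,195)&rd,.11)
rep('posttop',win(398,160,435,195)&(Z>.115),.125)
rep('knob',win(400,232,440,270)&(V<60)&(Z>.135),.155)
m=win(405,195,430,240)&rd;print('arm z',np.nanmedian(Z[m]))
rep('mouthnose',win(325,140,375,215)&(abs(Z-.09)<.004),.09)
m=win(315,115,350,245)&(abs(Z-.133)<.006)&(V<110);v,u=np.nonzero(m);q=plane(s,u,v,.133)[:,:2]*1000;r=cv2.fitLine(q.astype(np.float32),2,0,.1,.1).ravel();print('bar',cv2.minAreaRect(q.astype(np.float32)),r)
m=win(285,95,482,265)&(abs(Z-.045)<.006)&(V>100);v,u=np.nonzero(m);q=plane(s,u,v,.045)[:,:2]*1000;print('deck',cv2.minAreaRect(q.astype(np.float32)))
E
```

```text
{'fov_y': 68.39624500271138, 'cx': 259.16592275619263, 'cy': 191.15831729324344, 'f': np.float64(282.5393355170232)}
blue 280 [218. 124.] 9.5 cloud [ 0.6086 -0.1727  0.17  ] plane [ 0.6084 -0.1728  0.17  ] z [0.168 0.17  0.171]
post 174 [274.5 119.5] 10.5 cloud [ 0.5845 -0.2413  0.1174] plane [ 0.5828 -0.2434  0.11  ] z [0.104 0.117 0.119]
posttop 249 [277.5 118.5] 8.9 cloud [ 0.5832 -0.2473  0.1182] plane [ 0.5834 -0.2474  0.125 ] z [0.117 0.118 0.126]
knob 159 [280.  168.5] 7.2 cloud [ 0.5188 -0.2252  0.1446] plane [ 0.5211 -0.2253  0.155 ] z [0.139 0.145 0.146]
arm z 0.10482113781204278
mouthnose 298 [225.6 120.7] 19.8 cloud [ 0.6074 -0.1859  0.0901] plane [ 0.6082 -0.1732  0.09  ] z [0.089 0.09  0.091]
bar ((608.2137451171875, -172.16152954101562), (10.459993362426758, 109.23209381103516), 71.45800018310547) [ 9.4831723e-01 -3.1732386e-01  6.1113086e+02 -1.7321014e+02]
deck ((583.2403564453125, -215.90997314453125), (206.2626953125, 166.80873107910156), 71.45791625976562)
```

```bash
python3 - <<'E'
from h import *
print(deltas([.5165,-.2262,.111],-.3236))
E
```

```text
(array([-0.001,  0.001, -0.058]), array([-0.2 ,  3.18, 21.86]))
```

Call:
move_arm(deltas=[0,0,-0.06,-0.2,3.2,4,-0.3,0,0,-0.06,-0.2,3.2,9,-0.3,0,0,-0.06,-0.2,3.2,14,-0.3,0,0,-0.06,-0.2,3.2,18,-0.3,0,0,-0.06,-0.2,3.2,20.5,-0.3,0,0,-0.06,-0.2,3.2,21.8,-0.3,0,0,-0.06,-0.2,3.2,21.8,-0.3])

```text
time: 3.3
tool_pos: [0.5156, -0.2255, 0.1102]
ee_rot: [-3.141, 0.004, -0.323]
wrist_force: [0.3, 0.2, -0.4]
width: 0.0607
finger_force: 0.0
```

Call:
move_arm(deltas=[0,0,0,0,0,0,0.3,0,0,0,0,0,0,1,0,0,0,0,0,0,1,0,0,0,0,0,0,1,0,0,0,0,0,0,1,0,0,0,0,0,0,1])

```text
time: 3.9
tool_pos: [0.5166, -0.2271, 0.1125]
ee_rot: [3.142, -0.001, -0.326]
wrist_force: [-1.1, -0.4, 4.2]
width: 0.0169
finger_force: 2.1
```

```bash
python3 - <<'E'
from h import *
s=snap('wrist');pickle.dump(s,open('w2.pkl','wb'));save(s,'w2.png',k=1.5)
print(s['obs']['tool_pos'],s['obs']['width'],s['obs']['finger_force'],s['obs']['wrist_force'])
E
```

```text
[ 0.51657433 -0.22708514  0.11249957] 0.01686259475289921 2.0559216756373644 [-1.0809981  -0.42581165  4.21540121]
```

View pics/w2.png

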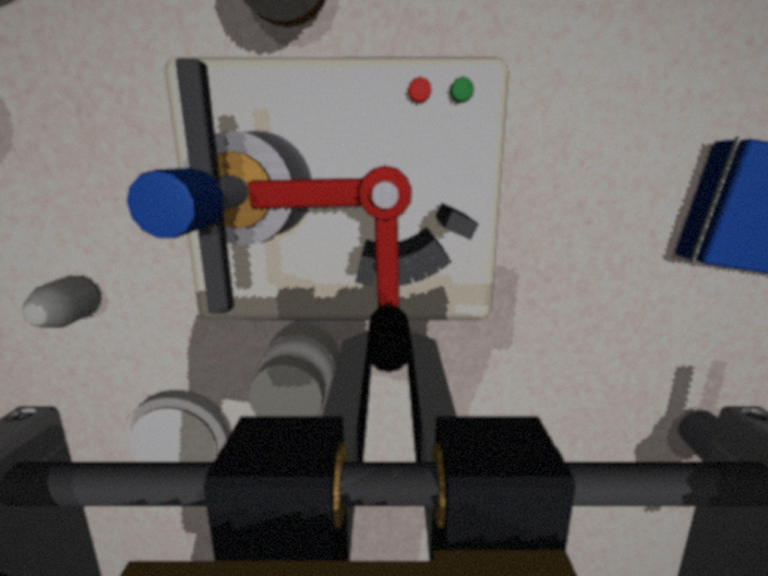

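The fingers, at (350,350) and (425,350), seem to hold the near side of the black knob at (388,335). I'll check with depth.

```bash
python3 - <<'E'
from h import *
s=pickle.load(open('w2.pkl','rb'));P=cloud(s)
T=np.eye(4);o=s['obs'];Rt=R.from_euler('xyz',o['ee_rot']).as_matrix()
Q=(P-o['tool_pos'])@Rt*1000
hsv=cv2.cvtColor(s['image'],cv2.COLOR_RGB2HSV)
for v in range(200,262,4):
    print(v,[ '%d,%d,%d'%tuple(Q[v,u]) if np.isfinite(Q[v,u,0]) else '-' for u in range(230,296,6)])
E
```

```text
200 ['-8,-30,68', '-8,-24,67', '-8,-17,66', '-8,-11,68', '11,-4,7', '12,0,7', '11,5,9', '-8,13,67', '-8,19,67', '-8,25,67', '-8,31,66']
204 ['-12,-30,67', '-12,-24,66', '-13,-18,68', '-13,-11,69', '8,-4,6', '10,0,2', '7,5,10', '-12,13,68', '-12,19,67', '-12,25,67', '-12,31,66']
208 ['-17,-30,67', '-17,-24,67', '-17,-18,68', '-16,-11,66', '9,-4,-4', '9,0,-5', '8,5,-2', '-16,13,67', '-16,19,66', '-17,25,67', '-17,32,67']
212 ['-22,-31,69', '-22,-24,69', '-22,-18,69', '5,-8,-2', '9,-3,-12', '10,0,-15', '9,5,-12', '-22,13,69', '-22,19,68', '-22,26,69', '-22,32,69']
216 ['-44,-36,112', '-43,-28,112', '-44,-21,113', '6,-8,-13', '9,-3,-21', '10,0,-23', '8,4,-19', '2,9,-4', '-43,22,111', '-43,30,112', '-44,37,113']
220 ['-49,-36,113', '-49,-28,111', '-49,-21,112', '6,-8,-21', '9,-3,-28', '10,0,-30', '9,4,-28', '4,9,-16', '-49,23,112', '-49,30,111', '-49,37,111']
224 ['-54,-36,112', '9,-15,-36', '10,-11,-37', '6,-7,-29', '7,-3,-31', '7,0,-32', '7,4,-31', '8,8,-33', '9,12,-36', '10,16,-36', '-54,37,112']
228 ['9,-18,-42', '9,-15,-42', '10,-11,-43', '4,-7,-31', '4,-3,-31', '5,0,-32', '5,4,-33',
[... 519 characters left out ...]
,-14,113', '-7,-3,-31', '-6,0,-32', '-6,4,-32', '-2,8,-40', '10,10,-65', '10,13,-67', '10,17,-65']
248 ['9,-16,-69', '10,-12,-70', '9,-9,-68', '-87,-14,112', '-87,-6,112', '-10,0,-31', '-87,8,112', '-5,8,-41', '9,10,-69', '9,13,-69', '9,17,-69']
252 ['9,-15,-74', '10,-12,-74', '7,-9,-70', '-93,-14,112', '-93,-6,112', '-93,0,111', '-93,8,112', '-93,16,113', '10,9,-75', '10,13,-75', '10,16,-74']
256 ['10,-15,-79', '9,-12,-77', '8,-9,-76', '-100,-14,114', '-99,-6,112', '-99,0,112', '-99,8,113', '-99,16,112', '8,9,-76', '10,12,-79', '9,16,-78']
260 ['9,-14,-82', '9,-11,-81', '7,-9,-79', '-105,-14,113', '-104,-6,112', '-105,0,113', '-105,8,113', '-105,16,113', '8,9,-80', '10,12,-82', '10,15,-84']
```

The knob is centred in the tool at (0,0) with its top 32 mm behind the TCP, so the grip is sound. I'll lift it.

Call:
move_arm(deltas=[0,0,0,0,0,-0.4,1,0,0,0,0,0,-0.8,1,0,0,0,0,0,-1.2,1,0,0,0,0,0,-1.3,1,0,0,0,0,0,-1.3,1])

```text
time: 4.45
tool_pos: [0.5166, -0.227, 0.1253]
ee_rot: [3.142, -0.0, -0.326]
wrist_force: [-0.9, 1.0, -0.5]
width: 0.0003
finger_force: 0.0
```

```bash
cat > k.py <<'E'
from h import *
s=snap('wrist');P=cloud(s);o=s['obs'];Q=(P-o['tool_pos'])@R.from_euler('xyz',o['ee_rot']).as_matrix()
m=(abs(Q[...,0])<.013)&(abs(Q[...,1])<.006)&(Q[...,2]>-.06)&(Q[...,2]<0)
print('knob top z',np.nanpercentile(P[m][:,2],[50,80]),o['tool_pos'],o['ee_rot'],o['width'],o['finger_force'],o['wrist_force'],o['time'])
hsv=cv2.cvtColor(s['image'],cv2.COLOR_RGB2HSV).astype(int)
rd=((hsv[...,0]<8)|(hsv[...,0]>172))&(hsv[...,1]>150)
d=P[...,:2]-[.5829,-.2485];r=np.hypot(*np.moveaxis(d,-1,0))
m=rd&(r>.02)&(r<.065)
a=np.arctan2(d[...,1],d[...,0])+.3236
h=m&(np.cos(a-np.pi/2)<.3)&(np.sin(a)<.5);a=np.where(h,a,np.nan)
print('arm ang about -x:',np.nanmedian((a-np.pi+np.pi)%(2*np.pi)-np.pi),'arm z',np.nanmedian(P[h][:,2]),h.sum())
f=m&~h;print('finger ang',np.median((np.arctan2(d[f][:,1],d[f][:,0])+.3236-np.pi/2)) if f.sum() else None,np.nanmedian(P[f][:,2]) if f.sum() else None)
E
python3 k.py
```

```text
knob top z [0.16197404 0.17663989] [ 0.51656337 -0.22698207  0.12533707] [ 3.14158045e+00 -4.66570434e-04 -3.26209592e-01] 0.00032917781442109745 0.0 [-0.89893734  0.96869818 -0.51394781] 4.45
arm ang about -x: 0.04425331665884924 arm z 0.10484358287265032 976
finger ang 0.03949320404879231 0.1049088736873351
```

The fingers closed on nothing. The wrist depth showed them ending about 34 mm behind the reported TCP, so I'll check that in independent views.

```bash
python3 - <<'E'
from h import *
for n in('wrist','scene'):
    s=snap(n);P=cloud(s);o=s['obs'];Q=(P-o['tool_pos'])@R.from_euler('xyz',o['ee_rot']).as_matrix()*1000
    m=(abs(Q[...,0])<20)&(abs(Q[...,1])<45)&(Q[...,2]<15)&(Q[...,2]>-120)
    q=Q[m]
    print(n,[(z,((q[:,2]>=z)&(q[:,2]<z+6)).sum(), np.round(np.median(q[(q[:,2]>=z)&(q[:,2]<z+6)],0)) ) for z in range(-72,12,6)])
    v,u=np.nonzero(m);c=(int(u.min())-60,max(0,int(v.min())-40),int(u.max())+60,int(v.max())+50)
    if n=='scene': save(s,'sc.png',c,5 if c[2]-c[0]<160 and c[3]-c[1]<120 else 3); print(c)
E
```

```text
wrist [(-72, np.int64(220), array([ 10.,  -0., -69.])), (-66, np.int64(210), array([ 10.,   0., -63.])), (-60, np.int64(181), array([ 10.,  -0., -57.])), (-54, np.int64(169), array([ 10.,  -0., -51.])), (-48, np.int64(147), array([ 10.,   0., -45.])), (-42, np.int64(117), array([ 10.,  -0., -39.])), (-36, np.int64(50), array([ 10.,   0., -34.])), (-30, np.int64(0), array([nan, nan, nan])), (-24, np.int64(164), array([  7.,   1., -19.])), (-18, np.int64(96), array([  9.,   1., -16.])), (-12, np.int64(75), array([ 9.,  1., -9.])), (-6, np.int64(69), array([ 9.,  1., -3.])), (0, np.int64(60), array([9., 1., 3.])), (6, np.int64(56), array([9., 1., 9.]))]
scene [(-72, np.int64(14), array([ 10.,  -6., -69.])), (-66, np.int64(16), array([ 10.,  -6., -63.])), (-60, np.int64(16), array([  9., -12., -58.])), (-54, np.int64(13), array([ 10., -10., -51.])), (-48, np.int64(16), array([  9., -10., -45.])), (-42, np.int64(9), array([  9.,   2., -39.])), (-36, np.int64(6), array([ 10.,  -0., -33.])), (-30, np.int64(0), array([nan, nan, nan])), (-24, np.int64(15), array([  5.,  -3., -19.])), (-18, np.int64(15), array([  3.,  -5., -16.])), (-12, np.int64(10), array([ 9., -5., -9.])), (-6, np.int64(11), array([ 6., -9., -2.])), (0, np.int64(9), array([ 9., -8.,  3.])), (6, np.int64(7), array([ 6., -9.,  9.]))]
(125, 110, 257, 230)
  return _methods._mean(a, axis=axis, dtype=dtype,
  ret = um.true_divide(
```

View pics/sc.png

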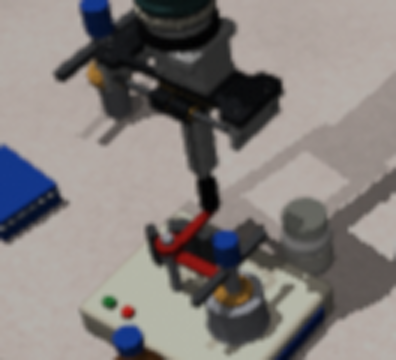

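Both cameras agree that the fingers really end about 32 mm short of the reported TCP; in the scene view the tips at about (205,180) sit above the black knob. I'll work with the observed tip (reported z minus 32 mm). Now open, descend 4.6 cm and grip again.

Call:
move_arm(deltas=[0,0,0,0,0,0,-0.3,0,0,0,0,0,0,-0.3,0,0,0,0,0,0,-0.3,0,0,0,0,0,1.5,-0.3,0,0,0,0,0,3,-0.3,0,0,0,0,0,4.2,-0.3,0,0,0,0,0,4.6,-0.3,0,0,0,0,0,4.6,-0.3])

```text
time: 5.4
tool_pos: [0.5156, -0.2264, 0.0773]
ee_rot: [-3.141, 0.003, -0.326]
wrist_force: [0.5, 1.0, 0.7]
width: 0.0593
finger_force: 0.0
```

Call:
move_arm(deltas=[0,0,0,0,0,0,0.3,0,0,0,0,0,0,1,0,0,0,0,0,0,1,0,0,0,0,0,0,1,0,0,0,0,0,0,1,0,0,0,0,0,0,1])

```text
time: 6.0
tool_pos: [0.5165, -0.227, 0.0793]
ee_rot: [3.141, -0.0, -0.326]
wrist_force: [-0.3, -0.7, -0.4]
width: 0.0214
finger_force: 30.0
```

```bash
python3 k.py
```

```text
knob top z [0.12098598 0.13248807] [ 0.51650825 -0.22701737  0.07928615] [ 3.14148825e+00 -3.48771600e-04 -3.26159701e-01] 0.021428792358463518 30.000144839286804 [-0.32615387 -0.66343486 -0.39657791] 6.0
arm ang about -x: 0.03592704553788195 arm z 0.10464979183741474 1297
finger ang 0.02862229469382571 0.10484563356616733
```

Call:
move_arm(deltas=[0,0,0,0,0,-0.5,1,0,0,0,0,0,-1.0,1,0,0,0,0,0,-1.35,1,0,0,0,0,0,-1.35,1,0,0,0,0,0,-1.35,1])

```text
time: 6.55
tool_pos: [0.5166, -0.227, 0.0927]
ee_rot: [3.142, -0.0, -0.326]
wrist_force: [2.0, -0.9, -2.8]
width: 0.0216
finger_force: 30.0
```

```bash
python3 k.py
```

```text
knob top z [0.13445072 0.14603859] [ 0.51655022 -0.22702072  0.09265743] [ 3.14153797e+00 -4.00431062e-04 -3.26253625e-01] 0.0216150099534034 29.9994957447052 [ 2.0043507  -0.86447068 -2.75471338] 6.55
arm ang about -x: 0.030166681082701263 arm z 0.11791761992771849 1301
finger ang 0.029353108041533904 0.11806862839862664
```

Lifted 13.3 mm. Swing along the arc.

Call:
move_arm(deltas=[0,0,-0.12,0.05,0.84,0,1,0,0,-0.26,0.24,1.8,0,1,0,0,-0.4,0.55,2.73,0,1,0,0,-0.54,1.0,3.6,0,1,0,0,-0.68,1.56,4.4,0,1,0,0,-0.8,2.12,5.02,0,1,0,0,-0.88,2.54,5.4,0,1,0,0,-0.88,2.54,5.4,0,1])

```text
time: 7.4
tool_pos: [0.5249, -0.2853, 0.0923]
ee_rot: [-3.141, -0.004, 0.556]
wrist_force: [5.0, 1.8, -2.6]
width: 0.0213
finger_force: 30.0
```

```bash
python3 k.py
```

```text
knob top z [0.13359584 0.14524647] [ 0.52487623 -0.28528265  0.09229506] [-3.14092397 -0.00375601  0.55553727] 0.021311933676878354 29.99878764152527 [ 4.98693773  1.7919984  -2.61240838] 7.4
arm ang about -x: 0.9014153041214015 arm z 0.11791367782946377 1440
finger ang 0.8767801173919603 0.11788379450059808
```

Call:
move_arm(deltas=[0,0,0,0,0,0.5,1,0,0,0,0,0,1.0,1,0,0,0,0,0,1.3,1,0,0,0,0,0,1.3,1,0,0,0,0,0,1.3,0.2,0,0,0,0,0,1.3,-0.3,0,0,0,0,0,1.3,-0.3,0,0,0,0,0,1.3,-0.3])

```text
time: 8.25
tool_pos: [0.5228, -0.2864, 0.0797]
ee_rot: [-3.142, 0.001, 0.553]
wrist_force: [-1.0, -0.6, 0.3]
width: 0.0502
finger_force: 0.0
```

```bash
python3 k.py; python3 - <<'E'
from h import *
p=-.3236;ax=np.array([np.cos(p),np.sin(p)]);c=np.array([.6083,-.1727])
g=c-.042*ax
o=robot.get_obs()
print(deltas([*o['tool_pos'][:2],.18],o['ee_rot'][2]),deltas([*g,.18],p),deltas([*g,.0775],p))
E
```

```text
knob top z [0.12393074 0.1333925 ] [ 0.52279278 -0.28642671  0.07965855] [-3.14152029e+00  5.30495662e-04  5.53420939e-01] 0.050162586690211945 0.0 [-1.00949128 -0.60620248  0.25974438] 8.25
arm ang about -x: 0.907500373299654 arm z 0.10487508878321904 1486
finger ang 0.8697128328605368 0.10479913325554119
(array([-0.,  0., -0.]), array([ -0.  ,  -0.  , -10.04])) (array([0.   , 0.   , 0.877]), array([ 10.56,  -8.41, -10.04])) (array([0.   , 0.   , 0.877]), array([10.56, -8.41,  0.21]))
```

Lever is down in the far notch: arm back at 0.1048 m, swing about 0.88. Next, the near bar end.

Call:
move_arm(deltas=[0,0,0,0,0,-5,-0.3,0,0,0,0,0,-10,-0.3,0,0,0.15,2,-1.6,-10,0.2,0,0,0.3,4,-3.2,-10,0.2,0,0,0.45,6.5,-5,-10,0.2,0,0,0.6,8.5,-6.8,-10,0.2,0,0,0.75,10.6,-8.4,-10,0.2,0,0,0.877,10.6,-8.4,-10,0.2])

```text
time: 9.1
tool_pos: [0.5699, -0.1561, 0.1797]
ee_rot: [-3.14, 0.0, -0.325]
wrist_force: [0.0, 0.5, 0.8]
width: 0.0376
finger_force: 0.0
```

```bash
python3 - <<'E'
from h import *
p=-.3236;ax=np.array([np.cos(p),np.sin(p)]);c=np.array([.6083,-.1727])
print(deltas([*(c-.042*ax),.084],p),robot.get_obs()['width'])
E
```

```text
(array([-0.001,  0.   , -0.001]), array([-0.03,  0.37,  9.57])) 0.037566740806343424
```

Call:
move_arm(deltas=[0,0,0,0,0,0,0.2,0,0,0,0,0,4,0.2,0,0,0,0,0,8,0.2,0,0,0,0,0,9.5,0.2,0,0,0,0,0,9.5,0.2,0,0,0,0,0,9.5,1,0,0,0,0,0,9.5,1,0,0,0,0,0,9.5,1])

```text
time: 9.9
tool_pos: [0.5706, -0.1596, 0.0871]
ee_rot: [3.141, -0.004, -0.323]
wrist_force: [0.4, -0.8, -0.8]
width: 0.0169
finger_force: 0.0
```

```bash
python3 - <<'E'
from h import *
o=robot.get_obs();print(o['tool_pos'],o['ee_rot'],o['width'],o['finger_force'],o['wrist_force'],o['joint_positions'])
d=o['tool_pos'][:2]-[.6083,-.1727];c,s=np.cos(.3236),np.sin(.3236);print('in polisher',c*d[0]-s*d[1],s*d[0]+c*d[1])
E
```

```text
[ 0.57061532 -0.15964567  0.08711117] [ 3.14149203 -0.00436469 -0.32296212] 0.01689753293431715 0.0 [ 0.44400762 -0.8077497  -0.81525957] [-3.68535497e-01  2.09271010e-01  1.40567651e+00  9.84406502e-05
  1.52228039e+00  1.52521861e+00]
in polisher -0.03987976323881916 0.00039373302841111055
```

Call:
move_arm(deltas=[0,0,0,0,0,0,1,0,0,0,0,0,0,1,0,0,0,0,0,0,1,0,0,0,0,0,0,1])

```text
time: 10.3
tool_pos: [0.5701, -0.1592, 0.0862]
ee_rot: [-3.141, -0.003, -0.323]
wrist_force: [-0.7, 0.2, 5.3]
width: 0.0095
finger_force: 30.0
```

Call:
move_arm(deltas=[0,0,0.13,0.03,-0.52,0,1,0,0,0.27,0.15,-1.07,0,1,0,0,0.41,0.33,-1.59,0,1,0,0,0.55,0.59,-2.09,0,1,0,0,0.68,0.89,-2.52,0,1,0,0,0.75,1.07,-2.73,0,1,0,0,0.75,1.07,-2.73,0,1,0,0,0.75,1.07,-2.73,0,1])

```text
time: 11.1
tool_pos: [0.5871, -0.1364, 0.0862]
ee_rot: [3.14, 0.0, -1.072]
wrist_force: [-3.9, 1.5, 8.1]
width: 0.0093
finger_force: 30.1
```

```bash
cat > m.py <<'E'
from h import *
s=snap('wrist');P=cloud(s);Z=P[...,2];o=s['obs']
print(o['tool_pos'],o['ee_rot'],o['width'],o['finger_force'],o['wrist_force'],o['time'])
hsv=cv2.cvtColor(s['image'],cv2.COLOR_RGB2HSV).astype(int)
b=(abs(hsv[...,0]-115)<10)&(hsv[...,1]>130)&(np.hypot(P[...,0]-.6083,P[...,1]+.1727)<.06)&(Z>.13)
zt=np.percentile(Z[b],90);b&=abs(Z-zt)<.004;v,u=np.nonzero(b);(c,r)=cv2.minEnclosingCircle(np.stack([u,v],1).astype(np.float32))
k=plane(s,*c,zt);print('knob top',b.sum(),k,r)
m=(abs(Z-(zt-.037))<.004)&(np.hypot(P[...,0]-k[0],P[...,1]-k[1])<.058)&(hsv[...,1]<90)
q=(P[m][:,:2]*1000).astype(np.float32);r=cv2.minAreaRect(q);l=cv2.fitLine(q,2,0,.1,.1).ravel();print('bar',m.sum(),r,np.arctan2(l[1],l[0]))
E
python3 m.py
```

```text
[ 0.58705441 -0.13640765  0.08619242] [ 3.14013090e+00  3.81879574e-04 -1.07222304e+00] 0.009283919145021214 30.079905688762665 [-3.92178524  1.48506897  8.13579722] 11.1
knob top 122 [ 0.60269293 -0.16260394  0.22618723] 96.00140380859375
bar 311 ((588.85498046875, -139.08685302734375), (17.688274383544922, 14.872112274169922), 29.2959041595459) 0.5127546
```

Turned 0.75 rad with the grip held. Release, rise, and start turning the hand half a turn so the wrist range suits the rest.

Call:
move_arm(deltas=[0,0,0,0,0,0,0.2,0,0,0,0,0,0,0.2,0,0,0,0,0,0,0.2,0,0,0,0,0,-5,0,0,0,0,0,0,-10,0,0,0,0,0,0,-15,0,0,0,-0.15,2,0,-18,0,0,0,-0.3,4,0,-18,0])

```text
time: 11.95
tool_pos: [0.6094, -0.1724, 0.2721]
ee_rot: [-3.136, -0.012, -0.766]
wrist_force: [0.4, -0.0, 1.1]
width: 0.0468
finger_force: 0.0
```

Call:
move_arm(deltas=[0,0,-0.15,0,0,0,0,0,0,-0.3,0,0,0,0,0,0,-0.45,0,0,0,0,0,0,-0.6,0,0,0,0,0,0,-0.75,0,0,0,0,0,0,-0.9,0,0,0,0,0,0,-1.05,0,0,0,0,0,0,-1.2,0,0,0,0])

```text
time: 12.75
tool_pos: [0.6071, -0.1716, 0.2637]
ee_rot: [-3.141, 0.001, 0.433]
wrist_force: [0.1, 0.4, -0.6]
width: 0.0468
finger_force: 0.0
```

Call:
move_arm(deltas=[0,0,-0.15,0,0,0,0,0,0,-0.3,0,0,0,0,0,0,-0.45,0,0,0,0,0,0,-0.6,0,0,0,0,0,0,-0.75,0,0,0,0,0,0,-0.9,0,0,0,0,0,0,-1.05,0,0,0,0,0,0,-1.2,0,0,0,0])

```text
time: 13.55
tool_pos: [0.6071, -0.1717, 0.2638]
ee_rot: [-3.141, -0.001, 1.633]
wrist_force: [-0.1, 0.5, 0.4]
width: 0.0472
finger_force: 0.0
```

```bash
sed -i 's/&(Z>.13)$/\&(Z>.13)\&(Z<.19)/' m.py; python3 m.py; python3 - <<'E'
from h import *
s=snap('wrist');save(s,'w3.png',k=1.3);print(deltas([.6083,-.1727,.26],-1.072+np.pi))
E
```

```text
[ 0.60711349 -0.17165597  0.26375524] [-3.14068933e+00 -5.92502110e-04  1.63296899e+00] 0.04720329480919769 0.0 [-0.09135083  0.47975963  0.40563518] 13.55
knob top 332 [ 0.60837435 -0.16979588  0.1707209 ] 10.550013542175293
bar 486 ((608.077392578125, -171.59243774414062), (10.094049453735352, 109.73265838623047), 32.94595718383789) -0.99612486
(array([-0.001, -0.001, -0.443]), array([-0.11,  0.12,  0.38]))
```

View pics/w3.png

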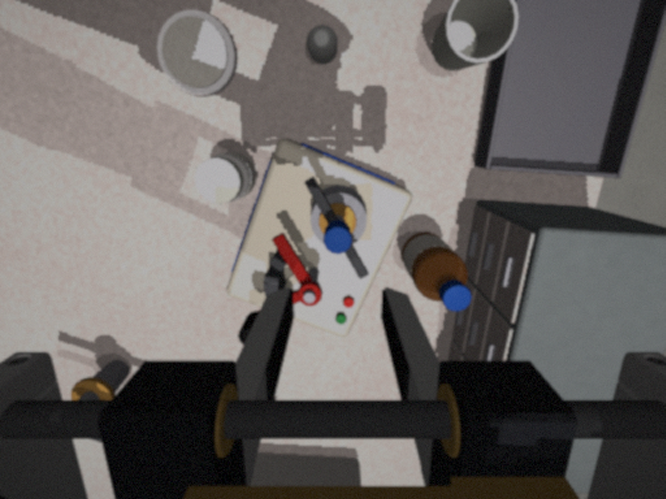

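The view shows the bar turned: minAreaRect gives −0.996 rad, i.e. 38.5° from the polisher's x axis. The blue knob is at (337,237) and the red lever is in the far notch. Now grip the blue knob with the fingers straddling the bar.

Call:
move_arm(deltas=[0,0,-0.15,0,0,1,0,0,0,-0.3,0,0,2,0,0,0,-0.45,0,0,4,0,0,0,-0.51,0,0,8,0,0,0,-0.51,0,0,12,0,0,0,-0.51,0,0,15,0,0,0,-0.51,0,0,16,0,0,0,-0.51,0,0,16,0])

```text
time: 14.45
tool_pos: [0.6059, -0.1713, 0.1024]
ee_rot: [-3.139, -0.003, 2.135]
wrist_force: [0.1, -0.1, 0.0]
width: 0.047
finger_force: 0.0
```

Call:
move_arm(deltas=[0,0,0,0,0,0,1,0,0,0,0,0,0,1,0,0,0,0,0,0,1,0,0,0,0,0,0,1,0,0,0,0,0,0,1,0,0,0,0,0,0,1])

```text
time: 15.05
tool_pos: [0.6079, -0.1724, 0.1068]
ee_rot: [3.14, 0.003, 2.136]
wrist_force: [-0.8, -0.7, 5.2]
width: 0.0248
finger_force: 30.0
```

Call:
move_arm(deltas=[0,0,0,0,0,-0.7,1,0,0,0,0,0,-1.5,1,0,0,0,0,0,-2.5,1,0,0,0,0,0,-4,1,0,0,0,0,0,-6,1,0,0,0,0,0,-8,1,0,0,0,0,0,-10,1,0,0,0,0,0,-10,1])

```text
time: 15.85
tool_pos: [0.6088, -0.1721, 0.2109]
ee_rot: [3.136, 0.007, 2.137]
wrist_force: [0.6, -0.3, -2.4]
width: 0.0244
finger_force: 30.0
```

```bash
python3 m.py; python3 - <<'E'
from h import *
o=robot.get_obs();print(o['joint_positions'])
print(deltas([.5325,.2206,.26],1.998),deltas([.5,.03,.26],2.06))
E
```

```text
[ 0.60882358 -0.17207063  0.21094433] [3.13572169 0.00711357 2.13699481] 0.02441039557860259 29.999405443668365 [ 0.61651528 -0.33935617 -2.37397742] 15.85
[-3.65344063e-01  2.64382359e-01  1.09892311e+00  4.27956915e-04
  1.77254175e+00 -9.31430977e-01]
(array([0.004, 0.004, 0.139]), array([37.15, 14.69, -5.27])) (array([0.004, 0.004, 0.077]), array([22.81,  1.72, -5.25]))Traceback (most recent call last):
  File "m.py", line 6, in <module>
    zt=np.percentile(Z[b],90);b&=abs(Z-zt)<.004;v,u=np.nonzero(b);(c,r)=cv2.minEnclosingCircle(np.stack([u,v],1).astype(np.float32))
    return _quantile_unchecked(
        a, q, axis, out, overwrite_input, method, keepdims, weights)
    return _ureduce(a,
                    func=_quantile_ureduce_func,
    ...<5 lines>...
                    overwrite_input=overwrite_input,
                    method=method)
    r = func(a, **kwargs)
    result = _quantile(arr,
                       quantiles=q,
    ...<2 lines>...
                       out=out,
                       weights=wgt)
    slices_having_nans = np.isnan(arr[-1, ...])
                                  ~~~^^^^^^^^^
IndexError: index -1 is out of bounds for axis 0 with size 0
```

Call:
move_arm(deltas=[0,0,0,0,0,-2,1,0,0,0,1,0.4,-4,1,0,0,0.02,4,1.6,-5,1,0,0,0.04,8,3.2,-5,1,0,0,0.06,12,4.8,-5,1,0,0,0.08,16,6.4,-5,1,0,0,0.1,20,8,-5,1,0,0,0.12,24,9.5,-5,1])

```text
time: 16.7
tool_pos: [0.5572, 0.0835, 0.2535]
ee_rot: [-3.14, -0.001, 2.016]
wrist_force: [0.7, -0.5, -2.8]
width: 0.0247
finger_force: 30.0
```

Call:
move_arm(deltas=[0,0,0,4,1.5,0,1,0,0,0,8,3,0,1,0,0,0.01,11,4.4,0,1,0,0,0.02,12.6,5,0,1,0,0,0.02,13.1,5.2,0,1,0,0,0.02,13.1,5.2,0,1,0,0,0.02,13.1,5.2,0,1,0,0,0.02,13.1,5.2,0,1])

```text
time: 17.5
tool_pos: [0.5492, 0.2211, 0.2546]
ee_rot: [-3.141, 0.0, 1.995]
wrist_force: [-0.8, 0.0, -3.8]
width: 0.0244
finger_force: 30.0
```

```bash
python3 - <<'E'
from h import *
for n in('wrist','top'):
    s=snap(n);o=s['obs'];P=cloud(s);Q=(P-o['tool_pos'])@R.from_euler('xyz',o['ee_rot']).as_matrix()
    if n=='wrist': save(s,'w4.png',k=1.3);print(o['tool_pos'],o['ee_rot'],o['width'],o['wrist_force'])
    # bar: below knob 27mm => z about tcp+.021
    Z=P[...,2];zb=o['tool_pos'][2]+.026;d=np.hypot(Q[...,0],Q[...,1])
    m=(abs(Z-zb)<.006)&(d<.065);q=P[m][:,:2]*1000
    if len(q)>10: print(n,'bar',len(q),cv2.minAreaRect(q.astype(np.float32)),np.median(Z[m]))
    # rest rails
    m=(abs(Z-.1)<.006)&(np.hypot(P[...,0]-.5325,P[...,1]-.2206)<.08);c,l,st,_=cv2.connectedComponentsWithStats(m.astype(np.uint8))
    for i in range(1,c):
        if st[i,4]>40: print(n,'rail',st[i],cv2.minAreaRect((P[l==i][:,:2]*1000).astype(np.float32)))
E
```

```text
[0.54915269 0.22114171 0.25457042] [-3.14134484e+00  3.05071273e-04  1.99511516e+00] 0.024398202989147095 [-0.84380618  0.01965627 -3.80289564]
wrist bar 1285 ((550.81884765625, 222.83323669433594), (28.953256607055664, 109.50382995605469), 34.489662170410156) 0.28041405414536485
wrist rail [217 140  62   8 368] ((519.9343872070312, 249.8966827392578), (78.41497802734375, 7.98785400390625), 24.23529624938965)
wrist rail [218 187  32   8 166] ((528.8857421875, 183.5552978515625), (41.55177688598633, 8.936395645141602), 23.812387466430664)
top bar 69 ((548.9517211914062, 221.96888732910156), (10.47669506072998, 109.22017669677734), 24.844371795654297) 0.2807586434358591
top rail [175 164  11  21  64] ((546.2008666992188, 191.43421936035156), (64.43846130371094, 8.19162654876709), 24.780643463134766)
```

View pics/w4.png

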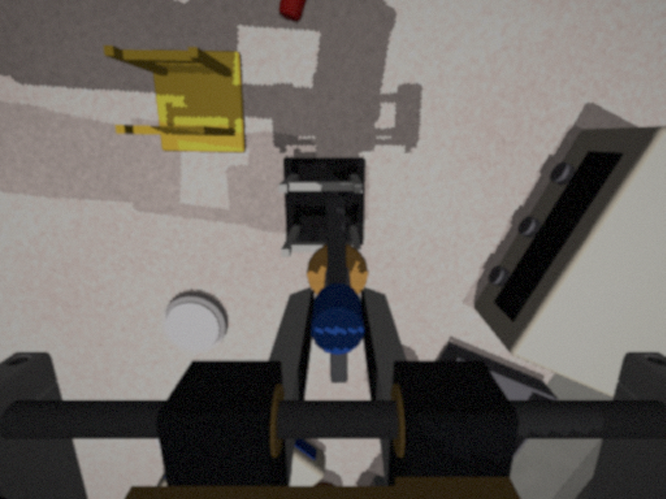

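The view shows the arbor in the hand over the aluminium rest: blue knob at (337,320), rails at about (325,187) and (325,240). The yellow rest is off to the upper left. The bar is square to the rails. I need +0.6, −1.5 cm sideways, then 17 cm down.

Call:
move_arm(deltas=[0,0,0,0.3,-0.8,0,1,0,0,0,0.6,-1.5,2,1,0,0,0,0.6,-1.5,6,1,0,0,0,0.6,-1.5,10,1,0,0,0,0.6,-1.5,13,1,0,0,0,0.6,-1.5,15,1,0,0,0,0.6,-1.5,16,1,0,0,0,0.6,-1.5,16,1])

```text
time: 18.4
tool_pos: [0.5315, 0.2212, 0.0931]
ee_rot: [-3.138, -0.001, 1.997]
wrist_force: [0.5, -0.5, -3.8]
width: 0.0245
finger_force: 30.0
```

Call:
move_arm(deltas=[0,0,0,0,0,0.3,1,0,0,0,0,0,0.6,1,0,0,0,0,0,0.9,1,0,0,0,0,0,1.1,1,0,0,0,0,0,1.1,1,0,0,0,0,0,1.1,1])

```text
time: 19.0
tool_pos: [0.5331, 0.2218, 0.0839]
ee_rot: [3.141, 0.0, 1.997]
wrist_force: [0.1, 0.7, -1.3]
width: 0.0242
finger_force: 30.0
```

```bash
cat > e.py <<'E'
from h import *
for n in('wrist','top','scene'):
    s=snap(n);o=s['obs'];P=cloud(s);Z=P[...,2]
    if n=='wrist':print(o['tool_pos'],o['ee_rot'],o['width'],o['wrist_force'],o['time'])
    hsv=cv2.cvtColor(s['image'],cv2.COLOR_RGB2HSV).astype(int)
    m=(abs(Z-.112)<.006)&(np.hypot(P[...,0]-.533,P[...,1]-.2207)<.07)&(hsv[...,2]<100);q=P[m][:,:2]*1000
    if len(q)>10:print(n,'bar',len(q),cv2.minAreaRect(q.astype(np.float32)),np.median(Z[m]))
    b=(abs(hsv[...,0]-115)<10)&(hsv[...,1]>130)&(np.hypot(P[...,0]-.533,P[...,1]-.2207)<.05)
    if b.sum()>5:print(n,'blue',b.sum(),np.median(P[b],0),np.percentile(Z[b],95))
E
python3 e.py
```

```text
[0.53310885 0.22181571 0.08392861] [3.14077574e+00 1.83764773e-05 1.99678548e+00] 0.024224728905540525 [ 0.05011311  0.65486297 -1.30552869] 19.0
wrist bar 1671 ((531.3024291992188, 222.29322814941406), (79.37325286865234, 109.09632873535156), 24.07601547241211) 0.10996377505610003
wrist blue 2561 [0.53066458 0.23060061 0.14675741] 0.2364771614892991
top bar 51 ((541.2100830078125, 222.2810821533203), (68.1492919921875, 100.95938873291016), 0.39983487129211426) 0.11047320381816084
top blue 22 [0.50447668 0.20673946 0.31400801] 0.4263925457606137
scene bar 90 ((549.7526245117188, 224.66232299804688), (70.11619567871094, 101.16075134277344), 1.5618205070495605) 0.10913550652476656
scene blue 26 [0.53932641 0.21673275 0.14391726] 0.1573591037839378
```

Call:
move_arm(deltas=[0,0,0,0,0,0,0.2,0,0,0,0,0,0,0,0,0,0,0,0,0,0,0,0,0,0,0,0,0,0,0,0,0,0,-3,0,0,0,0,0,0,-7,0,0,0,0,0,0,-12,0,0,0,0,0,0,-16,0])

```text
time: 19.95
tool_pos: [0.533, 0.2218, 0.2466]
ee_rot: [3.139, 0.0, 1.997]
wrist_force: [0.4, 0.2, 0.5]
width: 0.0468
finger_force: 0.0
```

Call:
move_arm(deltas=[0,0,0,-3,-3,0,0,0,0,0,-6,-6,0,0,0,0,0,-9,-9,0,0,0,0,0,-9,-9,0,0,0,0,0,-9,-9,0,0])

```text
time: 20.45
tool_pos: [0.4881, 0.1022, 0.2441]
ee_rot: [3.14, -0.0, 1.995]
wrist_force: [0.7, 0.2, -0.8]
width: 0.0469
finger_force: 0.0
```

```bash
python3 e.py; python3 - <<'E'
from h import *
s=snap('scene');save(s,'f.png',(130,130,400,300),2.9)
E
```

```text
[0.48811395 0.10216144 0.24410168] [ 3.14007342e+00 -1.48703568e-04  1.99510614e+00] 0.04691598478129041 [ 0.7117261   0.17655144 -0.79982423] 20.45
wrist bar 754 ((528.8238525390625, 220.875), (74.23079681396484, 107.49513244628906), 23.597280502319336) 0.10988398143995362
wrist blue 583 [0.53017952 0.22135946 0.14651446] 0.14805610862940846
top bar 14 ((534.8120727539062, 217.9803009033203), (10.098278999328613, 31.482685089111328), 24.556264877319336) 0.11017798706991455
top blue 66 [0.52640463 0.21624317 0.14169596] 0.15047956489571518
scene bar 127 ((536.4840698242188, 224.42556762695312), (81.1244125366211, 108.42936706542969), 17.68634605407715) 0.10931543787932085
scene blue 82 [0.54218585 0.22430251 0.14285113] 0.14804077945827104
```

View pics/f.png

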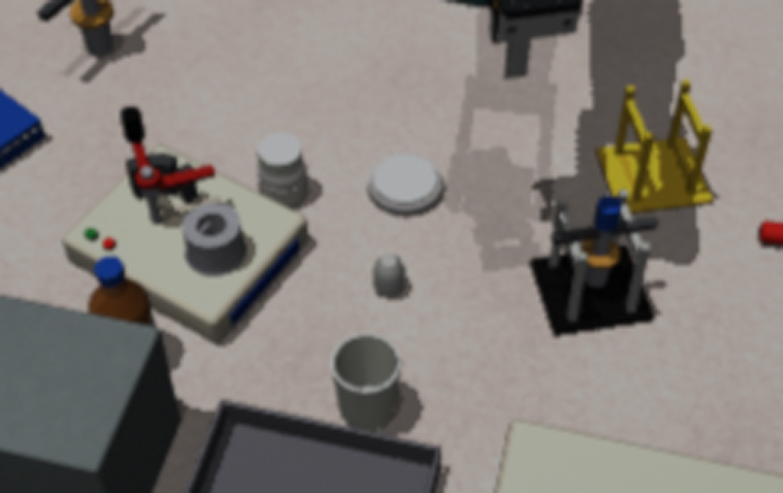

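The arbor hangs upright across both rails at (603,235). The lever is down in the far notch at (165,175), the spindle at (213,235) is empty, and the bystanders stand where they were.

```bash
python3 -c "
from bench import robot
print(robot.close_job())"
```

```text
the job is handed in; nothing more can be done
None
```

I handed the job in at about 20 s: the arbor hangs upright across both rails of the aluminium rest, the keeper is down in the far notch and nothing else looks moved (no verdict was returned). The fingers really end about 32 mm short of the reported TCP, so the first lever grip slid off the knob harmlessly and I corrected for that.

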